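# Take the dipping basket off the drip hook

### The job

The dipping basket has finished draining: unlock the hook by drawing its bolt fully back and tipping the bolt's handle over into the side notch, so that it stays parked. Then lift the basket up and off the hook and set it down gently in the middle of the round plaster bat, standing upright with the beaker still standing in it, and let go. Do not touch the beaker, and leave the jar, mug and brush alone.

Things in the scene. Friction and masses are not known exactly. Their poses are not given: they have to be found in the camera images.
- stand: Fixed dark steel drip stand. Origin on the table straight below the hook; its x axis runs from the hook along the arm to the post, z up. Base plate with a drip tray (150 x 150 mm, 20 mm high) under the hook. Arm 28 mm wide, underside 185 mm, top 205 mm above the table, from x = -25 to 155 mm; post at x = 140 mm
- hook_seat (a point): Centre of the hanging bar when it rests in the hook: stand x 0, y 0, 210 mm above the table; axes as the stand. The hook's mouth opens upwards between its upturned tip (x = -24 to -8 mm, top 234 mm above the table) and a bearing block (x = 8 to 36 mm, top 236 mm); the bolt closes it
- notch (a point): Middle of the side notch, level with the wall's top, 232 mm above the table, at stand x = 107.5, y = 10.5 mm. Behind the bearing block two walls (7 mm thick, 13 mm apart) on the arm form a track for the bolt's handle; the wall on the stand's +y side is cut by this notch from x = 97 to 118 mm
- bolt (a joint): Round steel bolt (10 mm diameter) sliding along the stand's x axis, axis 224 mm above the table, just above the basket's hanging bar. Value in m: 0 = locked, through the hook's mouth; 0.045 = fully drawn back towards the post (+x of the stand). Moves with about 2 N and stays where it is left
- bolt_turn (a joint): The bolt's handle, which turns about the bolt's own axis. Value in rad: 0 = standing straight up; 1.35 = tipped over to the stand's +y side, lying in the notch. The wall lets it tip over only when the bolt is fully drawn (0.040 or more); pushed over past about 0.4 it falls by its own weight
- knob (a point): Centre of the black ball knob (22 mm diameter) at the end of the handle (10 mm rod), 60 mm from the bolt's axis. Handle up: 284 mm above the table, at stand x = 62 mm when locked, 107 mm when drawn
- basket: Steel dipping basket, 0.28 kg, loose. Origin at the centre of its underside, z up. Round tray 108 mm in diameter, rim 16 mm high, floor 5 mm thick; two wire uprights at y = +-51 mm rise to the grip and carry the hanging bar. It hangs with its underside 35 mm above the table
- hang_bar (a point): Centre of the basket's hanging bar (10 mm round, 102 mm long, along the basket's y), 175 mm above its underside; it rests in the hook. To leave the hook it must rise at least 32 mm, but no more than about 55 mm while the beaker is still under the arm, and then go about 100 mm towards the stand's -x
- grip (a point): Centre of the basket's wooden grip: a bar 16 mm (basket x) by 78 mm (basket y) by 18 mm high, centre 260 mm above the basket's underside (295 mm above the table when hung)
- beaker: Unglazed clay beaker standing loose in the basket's tray: 72 mm across the rim, 85 mm high, about 0.24 kg. Origin at the centre of its underside, z up
- bat_round: Round plaster bat, fixed: 180 mm in diameter, 20 mm thick. Origin at the centre of its underside on the table, z up; its top is 20 mm above the table
- bat_square: Square plaster bat, fixed, 160 x 160 x 20 mm, not to be used. Origin at the centre of its underside
- glaze_jar: Bystander: white jar with lid, 70 mm in diameter, 85 mm high. Origin at the centre of its underside
- mug: Bystander: white mug, 80 mm in diameter, 90 mm high. Origin at the centre of its underside
- brush: Bystander: brush, 180 mm long, lying on the table. Origin at the middle of its underside

How it is judged:
By the outcome, as a careful person would: the job done as asked, in the order asked, and still so for the second after the job is handed in, with the robot touching nothing.
It also fails if it takes over 64 s, if anything falls off the work surface, if the arm or the gripper's body presses on something with over 40 N, if the wrist force passes 120 N, or if a joint passes its speed limit or range.

### The arm

A 7-joint arm with a two-finger parallel gripper is mounted at the origin on the work surface. World frame = base frame: x ahead of the robot, y to its left, z up, the work surface at z = 0. Lengths are in mm, angles in rad, forces in N, time in s.
With the tool pointing down it reaches from about 350 to 775 mm from the base axis. Payload 3.1 kg.
Tool frame: the origin (TCP) lies between the finger pads; the fingertips stand 17 mm ahead of it and the grasp point (between the pads) lies 2 mm behind it; z points along the fingers, y is the line along which they close (so a half turn about z gives the same grasp; the last joint's range is limited). The gripper opens to 85 mm and grips with 20 to 120 N. Pads are 22 mm wide; open, the fingers measure 114 mm over their backs; the gripper's body (76 mm by 85 mm) begins 54 mm behind the grasp point. The pads swing forward as they close: fully open they stand 13 mm farther back than shut.
Start: joints at [-1.374, 0.311, 0.014, 1.512, -0.004, 1.319, -0.027], TCP at [130.066, 534.415, 248.304] pointing down, gripper open.
Joint ranges: [-2.7, 2.7], [-0.3, 1.91], [-1.27, 1.3], [0.12, 2.57], [-1.44, 4.58], [0.2, 2.03], [-3.05, 3.05]. Speed limits (rad/s): [2.79, 2.79, 3.14, 3.14, 3.14, 3.14, 3.14].

### API

Orientations are given as a unit quaternion [x, y, z, w].
In Python, from plant import manip, viewer gives the robot as it stands. The module is installed in compiled form; this text tells all that it offers.
- The arm moves only by the tool apply_moves, never from a script. Its argument "targets" is a list of rows, each an object of numbers: "grip": the closure, from 0 (fully open) to 1 (shut); "x", "y", "z": the shift along the world's x, y, z as a fraction of full scale; "roll": the turn about the world's z as a fraction of full scale. A call has 1 to 20 rows; each row is the pose to reach, as a shift and turn from the pose commanded when the call began; what a row does not reach only later rows make up. Full scale, the value 1, is 0.15 m for a shift and 120 degrees for a turn. A row lasts 1/8 s, in which the tool goes at most 62.5 mm and 10.7 degrees, less where a joint would pass 70% of its speed; a pose out of reach is approached as far as the arm can. A call with a number of a shift or a turn outside -1 to 1 is refused whole. A call with a gripper value outside its range is refused whole. The fingers move at their own pace and stop on an object; "squeeze" is the grip in N (left out, the last holds). Time passes only in rows, so rows that repeat a pose let the fingers close. It gives the time, the measured TCP pose, the force, the opening and the grip force at its end, in the units of the state.
- manip.observe(): the state, without advancing time (a new reading comes with each control period).
- viewer.read_camera(name): name is "side" or "top" or "wrist"; returns a dict with "img" (384x512x3 uint8, red, green, blue), "z_map" (384x512 float32, mm along the optical axis (not along the pixel's ray), 0 where there is no reading), "K" (3x3 intrinsics, pixels), "camera_from_world" (4x4, takes a point from world to camera coordinates). Camera axes: x right, y up, looking along -z (the intrinsics and any distortion apply to the point x, -y, -z); pixel columns grow to the right and rows downward; lengths in mm; the calibration is good to about 2 mm. A picture is of the moment at which its call begins.
- manip.close_job(): hands the job in; it is judged then, once.
The state is a dict: "time": time; "qpos": joint angles; "qd": joint speeds; "effort": joint torques, N m; "tool_pos": TCP position; "tool_rot": TCP orientation; "force": force on the tool from outside, world axes, zero at the start; "moment": the same for the moment, N m; "grip_width": opening from 0.0 (shut) to 1.0 (fully open); "gripper_force": force on a finger pad.
Only numpy, scipy, OpenCV 4.12 (cv2) and the standard library are available. Lean on these libraries where they do the work, as an engineer would, in place of code of your own. Each camera call takes 0.05 s, during which the arm holds its last target. There are 200 camera calls.

## Working session

There is one attempt and no reset: what is moved stays moved. The work goes in short steps, Python scripts to look and compute and a tool call to move; the robot and the scene stay as the last step left them, time stands still between calls to the robot, and variables do not carry over. Pictures are saved under pics/ and viewed, at most 10 in all, crops included, and the job is handed in when it is done.

Besides the shell and the picture viewer there is one more tool, called after "Emit:" by a JSON object that holds its "api" and its "payload", one argument or row to a line. apply_moves: Moves the arm, as the interface text tells. Shift numbers are shares of 0.15 m and turn numbers shares of 120 degrees, none past 1 either way. Its arguments: {"type":"object","properties":{"targets":{"type":"array","items":{"type":"object","properties":{"grip":{"type":"number"},"x":{"type":"number","minimum":-1,"maximum":1},"y":{"type":"number","minimum":-1,"maximum":1},"z":{"type":"number","minimum":-1,"maximum":1},"roll":{"type":"number","minimum":-1,"maximum":1}}}},"squeeze":{"type":"number"}},"required":["targets"]}

```bash
mkdir -p pics; cat > h.py <<'E'
import numpy as np, cv2
from plant import manip, viewer
def cam(n):
    c=viewer.read_camera(n); return c
def pts(c):
    z=c["z_map"]; K=c["K"]; h,w=z.shape
    u,v=np.meshgrid(np.arange(w),np.arange(h))
    P=np.stack([(u-K[0,2])/K[0,0]*z,-(v-K[1,2])/K[1,1]*z,-z,np.ones_like(z)],-1)
    W=P@np.linalg.inv(c["camera_from_world"]).T
    W=W[...,:3]; W[z==0]=np.nan
    return W
E
python3 - <<'E'
from h import *
for n in ["top","side"]:
    c=cam(n); cv2.imwrite(f"pics/{n}1.png",c["img"][...,::-1]); np.savez(f"{n}1.npz",**c)
    print(n,c["K"].round(1).tolist(),np.linalg.inv(c["camera_from_world"]).round(2).tolist(),(c["z_map"]==0).mean())
print(manip.observe())
E
```

```text
top [[484.0, 0.0, 249.7], [0.0, 484.0, 189.6], [0.0, 0.0, 1.0]] [[-0.01, 0.98, -0.17, 284.07], [-1.0, -0.01, -0.02, -10.18], [-0.02, 0.17, 0.98, 1545.59], [0.0, 0.0, 0.0, 1.0]] 0.0036519368489583335
side [[355.0, 0.0, 248.4], [0.0, 355.0, 188.8], [0.0, 0.0, 1.0]] [[0.96, 0.2, -0.22, 293.13], [-0.3, 0.59, -0.75, -888.04], [-0.02, 0.78, 0.62, 914.12], [0.0, 0.0, 0.0, 1.0]] 0.004058837890625
{'time': 0.1, 'qpos': array([-1.37372253,  0.31167953,  0.01400683,  1.51291811, -0.00438366,
        1.31916571, -0.02718514]), 'qd': array([-0.00054916, -0.00109232, -0.00097436, -0.00425986, -0.00126338,
       -0.00046254, -0.00126655]), 'effort': array([ 4.23055089e-04, -3.80856371e+01,  1.46372532e-01, -2.31243521e+01,
        1.21950964e-02,  8.11521371e-03, -1.65653483e-05]), 'tool_pos': array([129.93344085, 533.79905538, 247.30246336]), 'tool_rot': array([ 1.19062615e-01,  9.92886171e-01, -1.06768208e-03, -7.26117178e-05]), 'force': array([0.22326702, 0.24728236, 0.64375355]), 'moment': array([ 0.00628932, -0.02209831,  0.07540221]), 'gripper_force': 0.0, 'grip_width': 1.002897433514598}
```

View pics/top1.png

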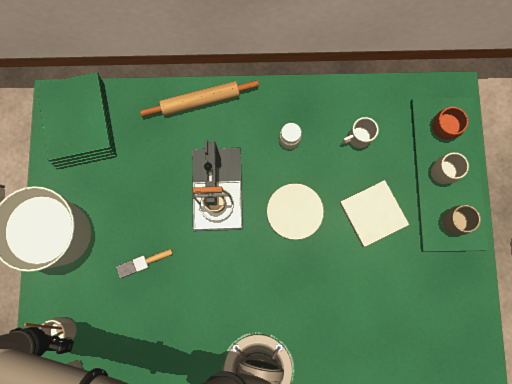

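View pics/side1.png

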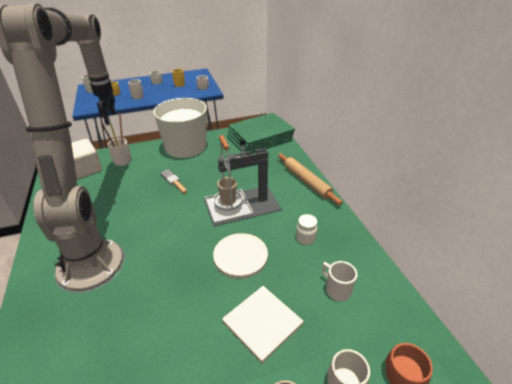

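The top view shows the stand at about (215,188), with its arm running up the image (world +x), the grip at (207,190), the round bat at (295,211), the jar at (290,135), the mug at (363,132) and the brush at (145,263). The side view shows the same layout, with the arm clear of it.

```bash
python3 - <<'E'
from h import *
c=dict(np.load("top1.npz")); W=pts(c); im=c["img"].astype(int); hsv=cv2.cvtColor(c["img"],cv2.COLOR_RGB2HSV)
s=np.zeros(im.shape[:2],bool); s[135:245,180:330]=1
def rep(n,m,rect=True):
    m=m&s; p=W[m]; p=p[~np.isnan(p[:,0])]
    if len(p)<4: print(n,len(p)); return
    r=cv2.minAreaRect(p[:,:2].astype(np.float32))
    print(n,len(p),"med",np.median(p,0).round(1),"rect",np.round(r[0],1),np.round(r[1],1),round(r[2],1))
z=W[...,2]
X=W[...,0];Y=W[...,1]
sx=np.zeros_like(s); sx[190:235,260:330]=1
rep("bat",(z>12)&(z<30)&sx)
rep("tray/base",(z>8)&(z<27)&(np.arange(512)[None]<250))
rep("arm",(z>190)&(z<225)&(np.arange(512)[None]<250))
rep("knob",(z>262)&(np.arange(384)[:,None]<180))
rep("grip",(z>275)&(np.arange(384)[:,None]>180))
rep("jar",(z>60)&(z<100)&(np.arange(512)[None]>270))
rep("beaker rim",(z>112)&(z<135)&(np.arange(384)[:,None]>180))
cr=cv2.resize(c["img"][135:240,175:255,::-1],None,fx=5.5,fy=5.5,interpolation=cv2.INTER_CUBIC); cv2.imwrite("pics/crop.png",cr)
E
```

```text
bat 2185 med [ 478.4 -124.9   19.7] rect [ 478.5 -115.9] [194.2 141.9] 89.1
tray/base 1094 med [536.4  99.1  10.8] rect [563.9 132.4] [348.2 218.8] 1.0
arm 329 med [547.9 122.5 208.9] rect [563.6 105.3] [101.2 177.4] 75.6
knob 54 med [569.1 123.2 290.6] rect [570.2 123.3] [19.  20.7] 87.6
grip 198 med [503.7 120.4 302.8] rect [504.8 120.1] [16.5 79.4] 1.4
jar 140 med [ 702.1 -112.4   83.2] rect [ 701.6 -114.9] [60.4 27.6] 87.6
beaker rim 90 med [489.8 126.6 124.3] rect [502.5 122.3] [74.2 74.7] 46.2
```

View pics/crop.png

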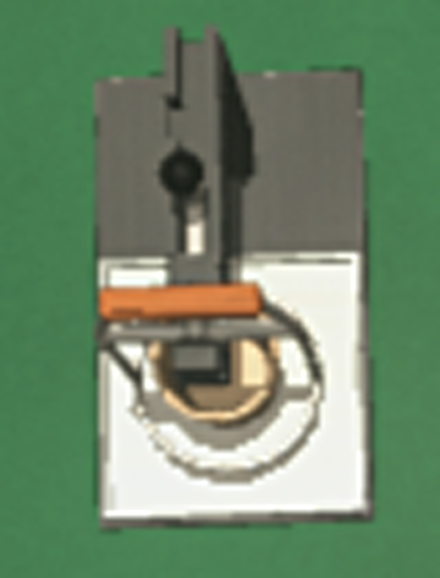

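The crop shows the orange grip across the stand arm, the black knob at (180,172) and the notch on the left wall (world +y) near (170,105). That matches a stand x axis along roughly world +x. Next I'll refine the bat and the stand axis.

```bash
python3 - <<'E'
from h import *
c=dict(np.load("top1.npz")); W=pts(c); z=W[...,2]; im=c["img"]
hsv=cv2.cvtColor(im,cv2.COLOR_RGB2HSV)
C=np.arange(512)[None]+0*np.arange(384)[:,None]; R=np.arange(384)[:,None]+0*C
def plane(uv,h):
    K=c["K"];T=np.linalg.inv(c["camera_from_world"]); uv=np.atleast_2d(uv).astype(float)
    d=np.c_[(uv[:,0]-K[0,2])/K[0,0],-(uv[:,1]-K[1,2])/K[1,1],-np.ones(len(uv))]@T[:3,:3].T
    o=T[:3,3]; return o+d*((h-o[2])/d[:,2])[:,None]
def ext(m,h,n):
    m=m.astype(np.uint8); k=cv2.findContours(m,0,1)[0]; k=max(k,key=cv2.contourArea)[:,0]
    p=plane(k,h)[:,:2].astype(np.float32); r=cv2.minAreaRect(p); ci=cv2.minEnclosingCircle(p); e=cv2.fitEllipse(p)
    print(n,np.round(r[0],1),np.round(r[1],1),round(r[2],1),"circ",np.round(ci[0],1),round(ci[1],1),"ell",np.round(e[0],1),np.round(e[1],1))
w=(hsv[...,1]<90)&(hsv[...,2]>150)&(C>262)&(C<330)&(R>175)&(R<250)
ext(w,20,"bat")
o=(hsv[...,0]<14)&(hsv[...,1]>140)&(C>180)&(C<230)&(R>180)&(R<200); ext(o,304,"grip")
g=~((hsv[...,0]>50)&(hsv[...,0]<90)&(hsv[...,1]>90))&(C>183)&(C<250)&(R>130)&(R<245)
ext(g&(z<30),12,"base")
ext((im.max(2)<50)&(R>155)&(R<175)&(C>195)&(C<218)&(z>262),288,"knob")
a=(z>195)&(z<240)&(C>190)&(C<235)&(R>138)&(R<180)
p=W[a];ys=[np.median(p[abs(p[:,0]-x)<8,1]) for x in range(580,670,15)];print("arm y by x",np.round(ys,1), p.max(0),p.min(0))
E
```

```text
bat [ 481.4 -126.7] [177.5 178.9] 89.0 circ [ 480.9 -126.4] 90.5 ell [ 481.2 -126.3] [176.5 178.4]
grip [503.5 121.5] [75.9 13.2] 89.2 circ [504.4 121.5] 38.1 ell [503.3 121. ] [13.4 90.4]
base [558.2 122.3] [270.3 161.9] 1.1 circ [558.2 122.3] 154.5 ell [539.5 111.8] [164.  283.6]
knob [569.3 122.8] [19.4 17. ] 44.1 circ [569.9 123.4] 11.0 ell [569.5 122.9] [17.3 20.3]
arm y by x [113.9 116.6 122.5 125.3 125.4 126.9] [660.20986223 140.29769756 239.13220123] [545.22716229 109.39200218 199.11833815]
```

Emit:
{"api": "apply_moves", "payload": {
  "targets": [
    {"x":0.1,"y":-0.1,"z":0.2,"roll":0.05},
    {"x":0.3,"y":-0.3,"z":0.5,"roll":0.1},
    {"x":0.5,"y":-0.5,"z":0.7,"roll":0.125},
    {"x":0.75,"y":-0.75,"z":0.7,"roll":0.125},
    {"x":1,"y":-1,"z":0.7,"roll":0.125}
  ]
}}

```text
invalid input
```

Emit:
{"api": "apply_moves", "payload": {
  "targets": [
    {"x":0.25,"y":-0.25},
    {"x":0.5,"y":-0.5},
    {"x":0.75,"y":-0.75},
    {"x":1,"y":-1}
  ]
}}

```text
invalid input
```

Emit:
{"api": "apply_moves", "payload": {
  "targets": [
    {"x":0.25,"y":-0.25},
    {"x":0.5,"y":-0.45},
    {"x":0.75,"y":-0.6},
    {"x":0.9,"y":-0.72},
    {"x":0.93,"y":-0.74},
    {"x":0.93,"y":-0.74}
  ]
}}

```text
invalid input
```

Emit:
{"api": "apply_moves", "payload": {
  "targets": [
    {"grip":0,"x":0.1,"y":-0.1,"z":0.2,"roll":0.05},
    {"grip":0,"x":0.3,"y":-0.3,"z":0.5,"roll":0.1},
    {"grip":0,"x":0.5,"y":-0.5,"z":0.7,"roll":0.125},
    {"grip":0,"x":0.75,"y":-0.75,"z":0.7,"roll":0.125},
    {"grip":0,"x":1,"y":-1,"z":0.7,"roll":0.125}
  ]
}}

```text
time: 0.72
tool_pos: [281.1, 383.2, 353.4]
tool_rot: [-0.012, 1.0, 0.0, 0.0]
force: [0.7, -1.1, -0.8]
grip_width: 1.001
gripper_force: 0.0
```

Emit:
{"api": "apply_moves", "payload": {
  "targets": [
    {"grip":0,"x":0.25,"y":-0.25,"z":0,"roll":0},
    {"grip":0,"x":0.5,"y":-0.5,"z":0,"roll":0},
    {"grip":0,"x":0.75,"y":-0.75,"z":0,"roll":0},
    {"grip":0,"x":1,"y":-1,"z":0,"roll":0}
  ]
}}

```text
time: 1.23
tool_pos: [430.8, 233.0, 352.9]
tool_rot: [-0.012, 1.0, -0.0, -0.0]
force: [1.7, 0.3, -0.1]
grip_width: 1.001
gripper_force: 0.0
```

Emit:
{"api": "apply_moves", "payload": {
  "targets": [
    {"grip":0,"x":0.25,"y":-0.25,"z":0,"roll":0},
    {"grip":0,"x":0.5,"y":-0.45,"z":0,"roll":0},
    {"grip":0,"x":0.75,"y":-0.6,"z":0,"roll":0},
    {"grip":0,"x":0.88,"y":-0.72,"z":0,"roll":0},
    {"grip":0,"x":0.92,"y":-0.74,"z":0,"roll":0},
    {"grip":0,"x":0.92,"y":-0.74,"z":0,"roll":0}
  ]
}}

```text
time: 1.98
tool_pos: [567.6, 124.2, 352.8]
tool_rot: [-0.012, 1.0, 0.0, -0.001]
force: [-0.5, -0.3, 0.4]
grip_width: 1.001
gripper_force: 0.0
```

```bash
python3 - <<'E'
from h import *
c=cam("wrist"); cv2.imwrite("pics/w1.png",c["img"][...,::-1]); W=pts(c); np.savez("w1.npz",**c)
hsv=cv2.cvtColor(c["img"],cv2.COLOR_RGB2HSV); z=W[...,2]
print(np.linalg.inv(c["camera_from_world"])[:3,3], manip.observe()["tool_pos"])
def rep(n,m):
    p=W[m]; p=p[~np.isnan(p[:,0])]
    if len(p)<5: return print(n,len(p))
    r=cv2.minAreaRect(p[:,:2].astype(np.float32)); print(n,len(p),np.median(p,0).round(1),p.max(0).round(1),np.round(r[0],1),np.round(r[1],1),round(r[2],1))
rep("knob",(c["img"].max(2)<70)&(z>275)&(z<300)&(abs(W[...,0]-569)<20)&(abs(W[...,1]-123)<20))
rep("grip",(hsv[...,0]<14)&(hsv[...,1]>130)&(z>280)&(z<315))
rep("walls",(z>226)&(z<240)&(W[...,0]>550)&(W[...,0]<680)&(abs(W[...,1]-124)<25))
E
```

```text
[496.08354618 122.9084877  478.28644195] [567.301951   124.8477576  353.09575997]
knob 629 [567.5 124.9 291.5] [579.9 134.9 296.1] [569.5 124.7] [19.9 19.9] 57.0
grip 2655 [504.6 123.1 303.4] [512.6 160.9 305.8] [504.5 123.3] [14.7 75.3] 1.4
walls 1330 [580.4 121.5 231.7] [660.2 140.7 239.7] [605.  125.7] [110.1  28. ] 1.2
```

View pics/w1.png

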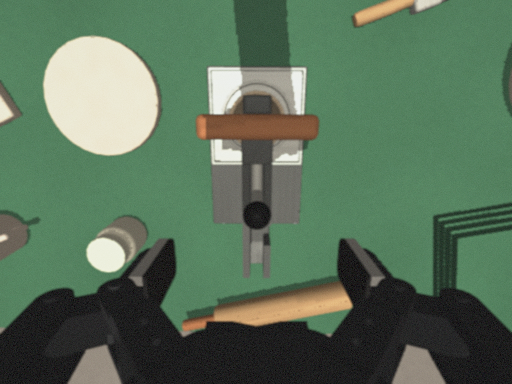

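The wrist view shows the knob at (257,215), centred between the fingers, with the grip bar at (257,127) and both clear of the gripper. So I can descend straight down onto the knob.

Emit:
{"api": "apply_moves", "payload": {
  "squeeze": 30,
  "targets": [
    {"grip":0,"x":0,"y":0,"z":-0.15,"roll":0},
    {"grip":0,"x":0,"y":0,"z":-0.3,"roll":0},
    {"grip":0,"x":0,"y":0,"z":-0.42,"roll":0},
    {"grip":0,"x":0,"y":0,"z":-0.47,"roll":0},
    {"grip":1,"x":0,"y":0,"z":-0.47,"roll":0},
    {"grip":1,"x":0,"y":0,"z":-0.47,"roll":0},
    {"grip":1,"x":0,"y":0,"z":-0.47,"roll":0},
    {"grip":1,"x":0,"y":0,"z":-0.47,"roll":0},
    {"grip":1,"x":0,"y":0,"z":-0.47,"roll":0},
    {"grip":1,"x":0,"y":0,"z":-0.47,"roll":0}
  ]
}}

```text
time: 3.28
tool_pos: [568.5, 124.3, 283.7]
tool_rot: [-0.012, 1.0, 0.001, 0.001]
force: [0.2, 3.1, 3.8]
grip_width: 0.239
gripper_force: 29.3
```

Emit:
{"api": "apply_moves", "payload": {
  "targets": [
    {"grip":1,"x":0.04,"y":0,"z":0,"roll":0},
    {"grip":1,"x":0.08,"y":0,"z":0,"roll":0},
    {"grip":1,"x":0.12,"y":0,"z":0,"roll":0},
    {"grip":1,"x":0.16,"y":0,"z":0,"roll":0},
    {"grip":1,"x":0.2,"y":0,"z":0,"roll":0},
    {"grip":1,"x":0.24,"y":0.005,"z":0,"roll":0},
    {"grip":1,"x":0.28,"y":0.005,"z":0,"roll":0},
    {"grip":1,"x":0.3,"y":0.005,"z":0,"roll":0},
    {"grip":1,"x":0.31,"y":0.005,"z":0,"roll":0},
    {"grip":1,"x":0.31,"y":0.005,"z":0,"roll":0}
  ]
}}

```text
time: 4.53
tool_pos: [610.3, 125.1, 283.4]
tool_rot: [-0.012, 1.0, 0.001, -0.005]
force: [-12.5, 1.3, 9.5]
grip_width: 0.233
gripper_force: 29.8
```

Emit:
{"api": "apply_moves", "payload": {
  "targets": [
    {"grip":1,"x":0.02,"y":0,"z":0,"roll":0},
    {"grip":1,"x":0.03,"y":0,"z":0,"roll":0},
    {"grip":1,"x":0.03,"y":0,"z":0,"roll":0}
  ]
}}

```text
time: 4.9
tool_pos: [610.9, 125.1, 283.2]
tool_rot: [-0.012, 1.0, 0.001, -0.01]
force: [-20.6, 1.6, 14.5]
grip_width: 0.232
gripper_force: 30.0
```

```bash
python3 - <<'E'
from h import *
o=manip.observe(); print(o["tool_pos"],o["force"])
c=cam("top"); W=pts(c); z=W[...,2]
np.savez("t2.npz",**c)
cv2.imwrite("pics/t2.png",cv2.resize(c["img"][130:245,170:280,::-1],None,fx=5,fy=5,interpolation=cv2.INTER_CUBIC))
E
```

```text
[610.90910557 125.13227691 283.15776775] [-20.59193716   1.57853753  14.46978408]
```

The x force climbs from 12.5 to 20.6 N with almost no motion, so the bolt is at its stop. I'll relieve the load, open, lower slightly, and push the knob over towards +y with the far finger.

Emit:
{"api": "apply_moves", "payload": {
  "targets": [
    {"grip":1,"x":-0.03,"y":0,"z":0,"roll":0},
    {"grip":1,"x":-0.04,"y":0,"z":0,"roll":0},
    {"grip":0,"x":-0.04,"y":0,"z":0,"roll":0},
    {"grip":0,"x":-0.04,"y":0,"z":0,"roll":0},
    {"grip":0,"x":-0.04,"y":0,"z":0,"roll":0},
    {"grip":0,"x":-0.04,"y":0,"z":0,"roll":0},
    {"grip":0,"x":-0.04,"y":0,"z":-0.05,"roll":0},
    {"grip":0,"x":-0.04,"y":0.08,"z":-0.1,"roll":0},
    {"grip":0,"x":-0.04,"y":0.15,"z":-0.1,"roll":0},
    {"grip":0,"x":-0.04,"y":0.2,"z":-0.1,"roll":0},
    {"grip":0,"x":-0.04,"y":0.24,"z":-0.1,"roll":0},
    {"grip":0,"x":-0.04,"y":0.28,"z":-0.1,"roll":0},
    {"grip":0,"x":-0.04,"y":0.32,"z":-0.1,"roll":0},
    {"grip":0,"x":-0.04,"y":0.36,"z":-0.1,"roll":0},
    {"grip":0,"x":-0.04,"y":0.4,"z":-0.1,"roll":0},
    {"grip":0,"x":-0.04,"y":0.44,"z":-0.1,"roll":0},
    {"grip":0,"x":-0.04,"y":0.44,"z":-0.1,"roll":0}
  ]
}}

```text
time: 7.08
tool_pos: [612.9, 191.2, 267.7]
tool_rot: [-0.012, 1.0, 0.0, -0.0]
force: [0.7, 0.0, 0.1]
grip_width: 1.002
gripper_force: 0.0
```

```bash
python3 - <<'E'
from h import *
o=manip.observe(); print(o["tool_pos"],o["force"])
c=cam("wrist"); cv2.imwrite("pics/w2.png",c["img"][...,::-1]); W=pts(c); np.savez("w2.npz",**c); z=W[...,2]
m=(c["img"].max(2)<70)&(z>225)&(z<300)&(abs(W[...,0]-610)<30)&(W[...,1]>140)&(W[...,1]<230)
p=W[m]; print(len(p),np.median(p,0) if len(p) else 0, p.min(0) if len(p) else 0, p.max(0) if len(p) else 0)
E
```

```text
[612.90721567 191.15886493 267.67481435] [0.73944519 0.02241361 0.1498717 ]
2222 [609.21492929 149.14183548 270.06918141] [596.81706199 140.01368557 225.09622367] [639.92474897 194.31701233 299.95323636]
```

View pics/w2.png

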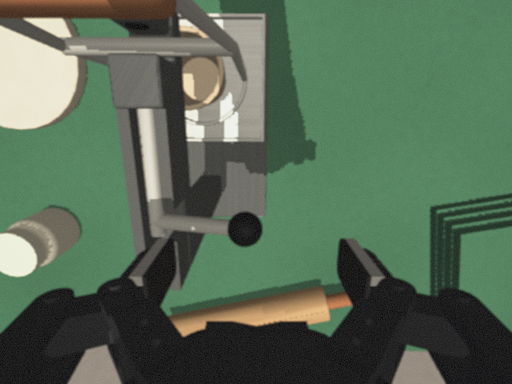

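The wrist view shows the handle lying over to +y in the notch, with the knob at (245,229). The finger above it touches nothing (force about 0). Next I'll rise, turn 90 degrees and go over the grip.

Emit:
{"api": "apply_moves", "payload": {
  "targets": [
    {"grip":0,"x":0,"y":0,"z":0.2,"roll":0},
    {"grip":0,"x":0,"y":0,"z":0.4,"roll":0},
    {"grip":0,"x":0,"y":0,"z":0.6,"roll":-0.08},
    {"grip":0,"x":-0.1,"y":-0.05,"z":0.6,"roll":-0.16},
    {"grip":0,"x":-0.2,"y":-0.12,"z":0.6,"roll":-0.24},
    {"grip":0,"x":-0.3,"y":-0.19,"z":0.6,"roll":-0.32},
    {"grip":0,"x":-0.4,"y":-0.26,"z":0.6,"roll":-0.4},
    {"grip":0,"x":-0.5,"y":-0.33,"z":0.6,"roll":-0.48},
    {"grip":0,"x":-0.6,"y":-0.4,"z":0.6,"roll":-0.56},
    {"grip":0,"x":-0.7,"y":-0.455,"z":0.6,"roll":-0.64},
    {"grip":0,"x":-0.72,"y":-0.455,"z":0.6,"roll":-0.7},
    {"grip":0,"x":-0.72,"y":-0.455,"z":0.6,"roll":-0.75},
    {"grip":0,"x":-0.72,"y":-0.455,"z":0.6,"roll":-0.75},
    {"grip":0,"x":-0.72,"y":-0.455,"z":0.6,"roll":-0.75}
  ]
}}

```text
time: 8.88
tool_pos: [505.1, 121.7, 357.8]
tool_rot: [0.699, 0.716, 0.0, 0.0]
force: [-0.9, 0.5, 0.2]
grip_width: 1.005
gripper_force: 0.0
```

```bash
python3 - <<'E'
from h import *
o=manip.observe(); print(o["tool_pos"],o["tool_rot"],o["qpos"].round(2))
c=cam("wrist"); cv2.imwrite("pics/w3.png",c["img"][...,::-1]); W=pts(c); z=W[...,2]
hsv=cv2.cvtColor(c["img"],cv2.COLOR_RGB2HSV)
m=(hsv[...,0]<14)&(hsv[...,1]>130)&(z>280)&(z<315)
p=W[m]; r=cv2.minAreaRect(p[:,:2].astype(np.float32)); print(len(p),np.median(p,0).round(1),r)
E
```

```text
[505.09268887 121.65370151 357.8463167 ] [6.98513168e-01 7.15597197e-01 7.59356793e-07 7.13523801e-05] [-0.81  0.25  0.71  1.39 -0.16  1.56 -0.1 ]
1896 [505.  129.  303.5] ((504.52337646484375, 125.08130645751953), (14.984257698059082, 75.0425033569336), 0.540779173374176)
```

Emit:
{"api": "apply_moves", "payload": {
  "squeeze": 60,
  "targets": [
    {"grip":0,"x":0,"y":0.01,"z":-0.15,"roll":0},
    {"grip":0,"x":0,"y":0.01,"z":-0.3,"roll":0},
    {"grip":0,"x":0,"y":0.01,"z":-0.4,"roll":0},
    {"grip":0,"x":0,"y":0.01,"z":-0.43,"roll":0},
    {"grip":0,"x":0,"y":0.01,"z":-0.43,"roll":0},
    {"grip":1,"x":0,"y":0.01,"z":-0.43,"roll":0},
    {"grip":1,"x":0,"y":0.01,"z":-0.43,"roll":0},
    {"grip":1,"x":0,"y":0.01,"z":-0.43,"roll":0},
    {"grip":1,"x":0,"y":0.01,"z":-0.43,"roll":0},
    {"grip":1,"x":0,"y":0.01,"z":-0.43,"roll":0},
    {"grip":1,"x":0,"y":0.01,"z":-0.43,"roll":0},
    {"grip":1,"x":0,"y":0.01,"z":-0.43,"roll":0}
  ]
}}

```text
time: 10.42
tool_pos: [505.2, 123.4, 293.6]
tool_rot: [0.699, 0.715, 0.0, 0.0]
force: [-0.3, 0.4, 3.3]
grip_width: 0.174
gripper_force: 60.0
```

Emit:
{"api": "apply_moves", "payload": {
  "targets": [
    {"grip":1,"x":0,"y":0,"z":0.01,"roll":0},
    {"grip":1,"x":0,"y":0,"z":0.03,"roll":0},
    {"grip":1,"x":0,"y":0,"z":0.05,"roll":0},
    {"grip":1,"x":0,"y":0,"z":0.07,"roll":0},
    {"grip":1,"x":0,"y":0,"z":0.08,"roll":0}
  ]
}}

```text
time: 11.05
tool_pos: [505.1, 123.4, 305.4]
tool_rot: [0.699, 0.715, 0.0, 0.0]
force: [0.4, -0.2, -6.0]
grip_width: 0.178
gripper_force: 58.9
```

Emit:
{"api": "apply_moves", "payload": {
  "targets": [
    {"grip":1,"x":0,"y":0,"z":0.02,"roll":0},
    {"grip":1,"x":0,"y":0,"z":0.05,"roll":0},
    {"grip":1,"x":0,"y":0,"z":0.09,"roll":0},
    {"grip":1,"x":0,"y":0,"z":0.13,"roll":0},
    {"grip":1,"x":0,"y":0,"z":0.17,"roll":0},
    {"grip":1,"x":0,"y":0,"z":0.2,"roll":0},
    {"grip":1,"x":0,"y":0,"z":0.215,"roll":0},
    {"grip":1,"x":0,"y":0,"z":0.22,"roll":0},
    {"grip":1,"x":0,"y":0,"z":0.22,"roll":0}
  ]
}}

```text
time: 12.18
tool_pos: [505.0, 123.4, 338.2]
tool_rot: [0.699, 0.715, -0.0, -0.0]
force: [-0.2, 0.4, -6.9]
grip_width: 0.175
gripper_force: 58.9
```

```bash
python3 - <<'E'
from h import *
c=cam("side"); cv2.imwrite("pics/s3.png",cv2.resize(c["img"][120:240,170:310,::-1],None,fx=5,fy=5,interpolation=cv2.INTER_CUBIC))
E
```

```text
(no output)
```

View pics/s3.png

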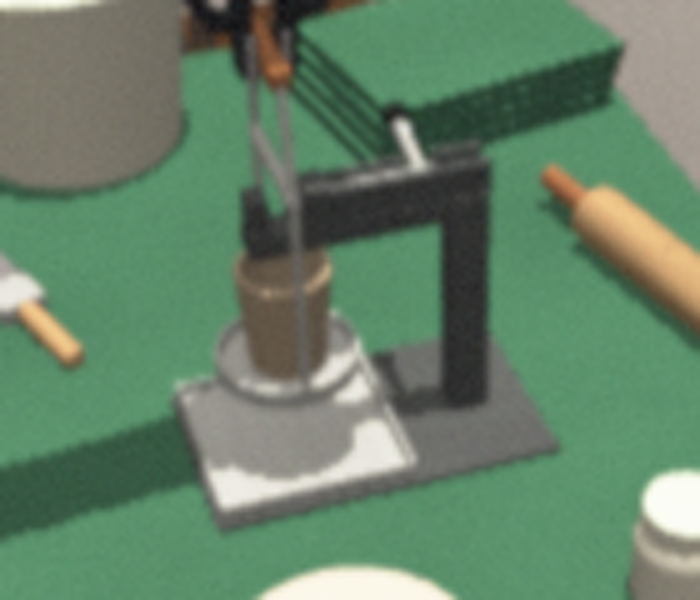

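The side view shows the basket lifted with the beaker upright in it, the hanging bar clear of the hook tip, and the handle parked. I'll move out along the stand's -x with a gentle ramp.

Emit:
{"api": "apply_moves", "payload": {
  "targets": [
    {"grip":1,"x":-0.013,"y":0,"z":0,"roll":0},
    {"grip":1,"x":-0.04,"y":0,"z":0,"roll":0},
    {"grip":1,"x":-0.08,"y":-0.001,"z":0,"roll":0},
    {"grip":1,"x":-0.13,"y":-0.002,"z":0,"roll":0},
    {"grip":1,"x":-0.19,"y":-0.004,"z":0,"roll":0},
    {"grip":1,"x":-0.26,"y":-0.005,"z":0,"roll":0},
    {"grip":1,"x":-0.33,"y":-0.006,"z":0,"roll":0},
    {"grip":1,"x":-0.4,"y":-0.008,"z":0,"roll":0},
    {"grip":1,"x":-0.47,"y":-0.01,"z":0,"roll":0},
    {"grip":1,"x":-0.54,"y":-0.011,"z":0,"roll":0},
    {"grip":1,"x":-0.61,"y":-0.012,"z":0,"roll":0},
    {"grip":1,"x":-0.67,"y":-0.014,"z":0,"roll":0},
    {"grip":1,"x":-0.72,"y":-0.015,"z":0,"roll":0},
    {"grip":1,"x":-0.76,"y":-0.016,"z":0,"roll":0},
    {"grip":1,"x":-0.785,"y":-0.016,"z":0,"roll":0},
    {"grip":1,"x":-0.8,"y":-0.016,"z":0,"roll":0},
    {"grip":1,"x":-0.8,"y":-0.016,"z":0,"roll":0}
  ]
}}

```text
time: 14.35
tool_pos: [385.1, 121.0, 338.3]
tool_rot: [0.699, 0.715, 0.0, 0.0]
force: [0.1, -0.9, -5.9]
grip_width: 0.179
gripper_force: 58.9
```

Emit:
{"api": "apply_moves", "payload": {
  "targets": [
    {"grip":1,"x":0,"y":-0.013,"z":0,"roll":0},
    {"grip":1,"x":0,"y":-0.04,"z":0,"roll":0},
    {"grip":1,"x":0,"y":-0.08,"z":0,"roll":0},
    {"grip":1,"x":0,"y":-0.13,"z":0,"roll":0},
    {"grip":1,"x":0,"y":-0.19,"z":0,"roll":0},
    {"grip":1,"x":0,"y":-0.26,"z":0,"roll":0},
    {"grip":1,"x":0,"y":-0.33,"z":0,"roll":0},
    {"grip":1,"x":0,"y":-0.4,"z":0,"roll":0},
    {"grip":1,"x":0,"y":-0.47,"z":0,"roll":0},
    {"grip":1,"x":0,"y":-0.54,"z":0,"roll":0},
    {"grip":1,"x":0,"y":-0.61,"z":0,"roll":0},
    {"grip":1,"x":0,"y":-0.68,"z":0,"roll":0},
    {"grip":1,"x":0,"y":-0.75,"z":0,"roll":0},
    {"grip":1,"x":0,"y":-0.82,"z":0,"roll":0},
    {"grip":1,"x":0,"y":-0.88,"z":0,"roll":0},
    {"grip":1,"x":0,"y":-0.93,"z":0,"roll":0},
    {"grip":1,"x":0,"y":-0.97,"z":0,"roll":0},
    {"grip":1,"x":0,"y":-0.99,"z":0,"roll":0},
    {"grip":1,"x":0,"y":-1,"z":0,"roll":0}
  ]
}}

```text
time: 16.73
tool_pos: [385.1, -29.0, 338.3]
tool_rot: [0.699, 0.715, 0.0, -0.0]
force: [-0.4, -0.2, -5.9]
grip_width: 0.175
gripper_force: 58.9
```

Emit:
{"api": "apply_moves", "payload": {
  "targets": [
    {"grip":1,"x":0.01,"y":-0.01,"z":0,"roll":0},
    {"grip":1,"x":0.03,"y":-0.03,"z":0,"roll":0},
    {"grip":1,"x":0.06,"y":-0.06,"z":0,"roll":0},
    {"grip":1,"x":0.1,"y":-0.1,"z":0,"roll":0},
    {"grip":1,"x":0.145,"y":-0.145,"z":0,"roll":0},
    {"grip":1,"x":0.195,"y":-0.195,"z":0,"roll":0},
    {"grip":1,"x":0.245,"y":-0.245,"z":0,"roll":0},
    {"grip":1,"x":0.295,"y":-0.295,"z":0,"roll":0},
    {"grip":1,"x":0.345,"y":-0.345,"z":0,"roll":0},
    {"grip":1,"x":0.395,"y":-0.395,"z":0,"roll":0},
    {"grip":1,"x":0.445,"y":-0.445,"z":0,"roll":0},
    {"grip":1,"x":0.495,"y":-0.5,"z":0,"roll":0},
    {"grip":1,"x":0.54,"y":-0.545,"z":0,"roll":0},
    {"grip":1,"x":0.58,"y":-0.585,"z":0,"roll":0},
    {"grip":1,"x":0.61,"y":-0.62,"z":0,"roll":0},
    {"grip":1,"x":0.63,"y":-0.64,"z":0,"roll":0},
    {"grip":1,"x":0.64,"y":-0.65,"z":0,"roll":0},
    {"grip":1,"x":0.64,"y":-0.65,"z":0,"roll":0},
    {"grip":1,"x":0.64,"y":-0.65,"z":0,"roll":0}
  ]
}}

```text
time: 19.1
tool_pos: [480.9, -126.2, 338.3]
tool_rot: [0.699, 0.715, 0.0, -0.0]
force: [0.9, -0.1, -5.1]
grip_width: 0.176
gripper_force: 58.9
```

```bash
python3 - <<'E'
from h import *
c=cam("side"); cv2.imwrite("pics/s4.png",cv2.resize(c["img"][140:290,170:320,::-1],None,fx=4,fy=4,interpolation=cv2.INTER_CUBIC)); print(manip.observe()["tool_pos"])
E
```

```text
[ 480.94555543 -126.20052505  338.31630316]
```

View pics/s4.png

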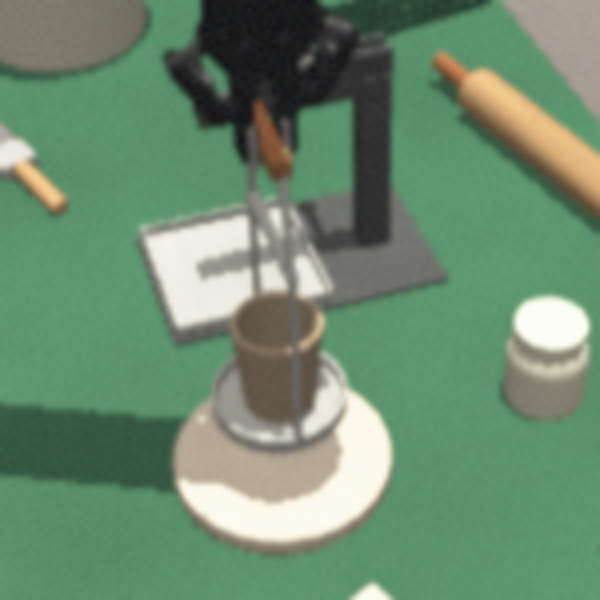

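The side view shows the basket above the round bat with the beaker standing in it near (278,355). I'll lower it to just above the bat.

Emit:
{"api": "apply_moves", "payload": {
  "targets": [
    {"grip":1,"x":0,"y":0,"z":-0.01,"roll":0},
    {"grip":1,"x":0,"y":0,"z":-0.03,"roll":0},
    {"grip":1,"x":0,"y":0,"z":-0.06,"roll":0},
    {"grip":1,"x":0,"y":0,"z":-0.1,"roll":0},
    {"grip":1,"x":0,"y":0,"z":-0.14,"roll":0},
    {"grip":1,"x":0,"y":0,"z":-0.18,"roll":0},
    {"grip":1,"x":0,"y":0,"z":-0.22,"roll":0},
    {"grip":1,"x":0,"y":0,"z":-0.26,"roll":0},
    {"grip":1,"x":0,"y":0,"z":-0.3,"roll":0},
    {"grip":1,"x":0,"y":0,"z":-0.33,"roll":0},
    {"grip":1,"x":0,"y":0,"z":-0.35,"roll":0},
    {"grip":1,"x":0,"y":0,"z":-0.36,"roll":0},
    {"grip":1,"x":0,"y":0,"z":-0.367,"roll":0},
    {"grip":1,"x":0,"y":0,"z":-0.373,"roll":0},
    {"grip":1,"x":0,"y":0,"z":-0.38,"roll":0},
    {"grip":1,"x":0,"y":0,"z":-0.38,"roll":0}
  ]
}}

```text
time: 21.15
tool_pos: [481.0, -126.4, 281.3]
tool_rot: [0.699, 0.715, -0.0, -0.0]
force: [0.2, -0.6, -6.0]
grip_width: 0.176
gripper_force: 58.9
```

Emit:
{"api": "apply_moves", "payload": {
  "targets": [
    {"grip":1,"x":0,"y":0,"z":-0.005,"roll":0},
    {"grip":1,"x":0,"y":0,"z":-0.01,"roll":0},
    {"grip":1,"x":0,"y":0,"z":-0.015,"roll":0},
    {"grip":1,"x":0,"y":0,"z":-0.015,"roll":0}
  ]
}}

```text
time: 21.65
tool_pos: [481.0, -126.4, 279.0]
tool_rot: [0.699, 0.715, -0.0, -0.0]
force: [-0.7, -0.7, -5.6]
grip_width: 0.176
gripper_force: 58.9
```

Emit:
{"api": "apply_moves", "payload": {
  "targets": [
    {"grip":1,"x":0,"y":0,"z":-0.004,"roll":0},
    {"grip":1,"x":0,"y":0,"z":-0.008,"roll":0},
    {"grip":1,"x":0,"y":0,"z":-0.008,"roll":0}
  ]
}}

```text
time: 22.02
tool_pos: [481.3, -126.7, 278.8]
tool_rot: [0.699, 0.715, 0.0, 0.0]
force: [-1.4, 0.4, 2.7]
grip_width: 0.178
gripper_force: 60.1
```

It's in contact with the bat: the force went from -6 to +2.7 N. I'll open and retreat straight up.

Emit:
{"api": "apply_moves", "payload": {
  "squeeze": 20,
  "targets": [
    {"grip":1,"x":0,"y":0,"z":0.003,"roll":0},
    {"grip":1,"x":0,"y":0,"z":0.003,"roll":0},
    {"grip":0,"x":0,"y":0,"z":0.003,"roll":0},
    {"grip":0,"x":0,"y":0,"z":0.003,"roll":0},
    {"grip":0,"x":0,"y":0,"z":0.003,"roll":0},
    {"grip":0,"x":0,"y":0,"z":0.003,"roll":0},
    {"grip":0,"x":0,"y":0,"z":0.003,"roll":0},
    {"grip":0,"x":0,"y":0,"z":0.003,"roll":0},
    {"grip":0,"x":0,"y":0,"z":0.05,"roll":0},
    {"grip":0,"x":0,"y":0,"z":0.15,"roll":0},
    {"grip":0,"x":0,"y":0,"z":0.3,"roll":0},
    {"grip":0,"x":0,"y":0,"z":0.5,"roll":0},
    {"grip":0,"x":0,"y":0,"z":0.7,"roll":0},
    {"grip":0,"x":0,"y":0,"z":0.8,"roll":0},
    {"grip":0,"x":0,"y":0,"z":0.8,"roll":0}
  ]
}}

```text
time: 23.9
tool_pos: [481.8, -127.2, 399.9]
tool_rot: [0.699, 0.715, 0.001, 0.002]
force: [0.8, -0.2, -0.5]
grip_width: 1.0
gripper_force: 0.0
```

```bash
python3 - <<'E'
from h import *
c=cam("side"); cv2.imwrite("pics/s5.png",cv2.resize(c["img"][140:290,170:320,::-1],None,fx=4,fy=4,interpolation=cv2.INTER_CUBIC)); o=manip.observe();print(o["tool_pos"],o["force"])
c=cam("wrist"); W=pts(c); z=W[...,2]; hsv=cv2.cvtColor(c["img"],cv2.COLOR_RGB2HSV)
m=(hsv[...,0]<14)&(hsv[...,1]>130)&(z>265)&(z<300)
p=W[m]; print(np.median(p,0),cv2.minAreaRect(p[:,:2].astype(np.float32)))
E
```

```text
[ 481.29818558 -126.78512742  398.65857403] [0.56453259 0.12076251 0.12646814]
[ 480.93066658 -122.65403334  288.66134222] ((481.00250244140625, -124.79362487792969), (13.32435417175293, 74.8743667602539), 1.709787130355835)
```

View pics/s5.png

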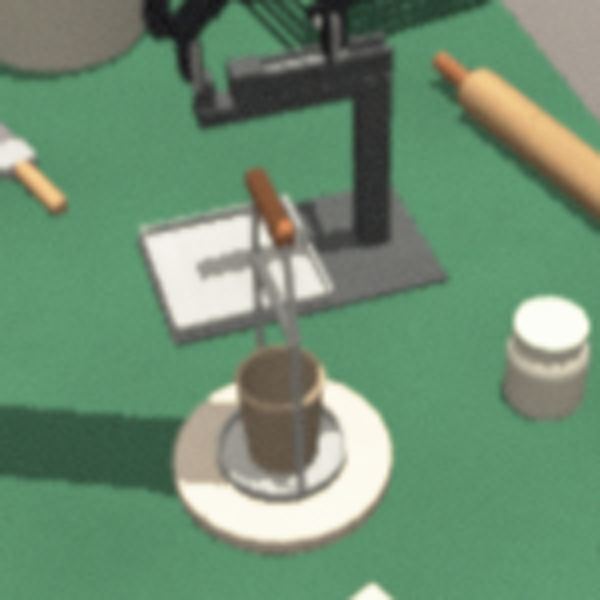

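The side view shows the basket standing upright in the middle of the bat at about (282,450), with the beaker in it and the gripper clear. Handing in.

```bash
python3 -c "
from plant import manip; print(manip.close_job())"
```

```text
the job is handed in; nothing more can be done
None
```

I drew the bolt back to its stop and parked the handle in the notch, then set the basket down upright within about 2 mm of the round bat's centre, beaker still standing and gripper clear, and handed the job in at about 24 s; no verdict came back.

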